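# Latch the two-part embedding mould

### The job

Close the two-part aluminium embedding mould with its draw latch. Take the claw by its fin, set its tooth down behind the keeper lip and draw the claw towards the lever until you feel the tooth bite; then swing the lever over centre, press it down firmly on its rubber stop (about 9 N at the handle), and let go, so that the mould stays shut. Do not wrench the claw or force the lever onto the stop, and leave the things standing around undisturbed.

Things in the scene. Friction and masses are not known exactly. Their poses are not given: they have to be found in the camera images.
- mould: Fixed two-part casting mould on a grey base plate 130 x 200 x 8 mm; origin under the plate's centre, z up, y along the latch line (x is across it), +y from the sliding half towards the fixed half and the lever. The mould tops are 42 mm above the worktop. The latch line lies at x = -35 mm (on the shoulder nearer the robot at zero yaw). The plate does not move.
- half (a joint): Opening of the sliding half (aluminium, 110 x 74 mm, on the -y side), m: about 0.006 when sprung open by the seal, 0 when shut; + is towards -y. The seal pushes it open with about 7.5 N, rising by 3 N per mm to about 26 N when shut.
- keeper (a point): Middle of the upper outer (-y) edge of the steel keeper lip on top of the sliding half, 11 mm above the half's top. The lip is 24 mm wide, 4 mm thick and overhangs to -y by 5 mm, with 7 mm of free height below it. Behind it (-y) the top is clear: with the lever leaning back at about 2.0 rad the tooth goes down there 3 to 5 mm clear of the lip and lands with the claw tilted tip-down by about 0.2 rad.
- lever (a joint): Angle of the steel lever (a bar 13.5 mm wide, 5 mm thick) about its pivot, rad: 0 = dead centre, handle level and pointing to +y; + = handle raised (1.57 upright, end stop at 2.1 leaning to -y); slightly negative = over centre. The hinge is stiff (0.025 N m) so it stays where it is put. Rotation is about the mould's +x axis. Closed it rests on the rubber stop somewhere from -0.32 to -0.12, as the stop is set.
- lever_pivot (a point): Lever pivot, at (-35, 30, 58) mm in the mould's frame; axis along the mould's x.
- lever_grip (a point): Centre of the black round cross grip at the lever's end, 80 mm from the pivot: 12 mm diameter, 30 mm long along the mould's x, to be pinched on its two ends or pushed.
- claw: Steel claw hinged on the lever's crank pin, 10 mm from the pivot along the handle (origin on that pin). It reaches 65 mm along its own -y to the tooth; when its own y axis is parallel to the mould's y it lies level. Its hinge is stiff (0.02 N m): it stays where it is put relative to the lever, so when the lever is swung while the tooth does not yet bear on the keeper the claw is carried up with it and comes off.
- claw_fin (a point): Centre of the upright fin on top of the claw near the tooth, for pinching: 10 mm wide (along the mould's x), 14 mm long, 23 mm high above the claw's plate; 61 mm from the crank pin along the claw, 13 mm above its pin line. Drawing the claw towards +y takes some 3 to 8 N until the tooth bites, with the lever at about 1.4 rad, and then some 7 N more.
- claw_tooth (a point): Middle of the lower edge of the tooth's inner face (the face that bears on the keeper): 65 mm from the crank pin along the claw, 12 mm below its pin line. The tooth is 22 mm wide, 4 mm thick and reaches 10 mm below the plate; a toe along its lower edge, 2.5 mm high, stands 2 mm out of the inner face and catches under the lip.
- stop: Dark steel post, 16 mm diameter, on the base plate under the handle, 58 mm from the pivot; origin at its foot. It carries a rubber-tipped screw whose height is set differently each time, over +-5 mm, and is not reported. The rubber yields 1 mm per 14 N; it should be pressed with 8 to 20 N (the handle end gains 80/58).
- vial: Small white capped vial, 23 mm diameter, 46 mm high, standing behind the mould; bystander. Origin at its foot.
- petri: Petri dish, 91 mm diameter, 15 mm high, behind the mould; bystander. Origin at its foot.
- amber_bottle: Brown bottle with black cap, 60 mm diameter, 118 mm high; bystander. Origin at its foot.
- dropper_bottle: White dropper bottle, 32 mm diameter, 76 mm high; bystander. Origin at its foot.
- tip_box: Pipette tip box with clear lid, 91 x 123 x 67 mm; bystander. Origin at its foot.
- timer: Small white timer, 24 x 66 x 62 mm; bystander. Origin at its foot.

How it is judged:
By the outcome, as a careful person would: the job done as asked, in the order asked, and still so for the second after the job is handed in, with the robot touching nothing.
It also fails if it takes over 72 s, if anything falls off the work surface, if the arm or the gripper's body presses on something with over 40 N, if the wrist force passes 120 N, or if a joint passes its speed limit or range.

### The arm

A 6-joint arm with a two-finger parallel gripper is mounted at the origin on a cart in front of the work surface, level with it; the furniture and walls round the work are solid. World frame = base frame: x ahead of the robot, y to its left, z up, the work surface at z = 0. Lengths are in m, angles in rad, forces in N, time in s.
With the tool pointing down it reaches from about 0.275 to 0.825 m from the base axis. Payload 4.9 kg.
Tool frame: the origin (TCP) lies at the centre of the arm's flange, where the gripper is bolted on; the fingertips stand 173 mm ahead of it and the grasp point (between the pads) lies 155 mm ahead of it; z points along the fingers, y is the line along which they close (so a half turn about z gives the same grasp; the last joint's range is limited). The gripper opens to 85 mm and grips with 20 to 120 N. Pads are 22 mm wide; open, the fingers measure 114 mm over their backs; the gripper's body (76 mm by 85 mm) begins 54 mm behind the grasp point. The pads swing forward as they close: fully open they stand 13 mm farther back than shut.
Start: joints at [1.025, 0.326, -0.193, 1.052, 0, 1.437], TCP at [0.22, 0.504, 0.405] pointing down, gripper open.
Joint ranges: [-2.65, 2.65], [-0.97, 1.79], [-1.3, 1.35], [-1.93, 2.1], [-1.47, 1.37], [-3.14, 3.14]. Speed limits (rad/s): [2.57, 2.57, 3.14, 3.14, 3.14, 3.14].

### API

Orientations are given as a 3x3 rotation matrix whose columns are the frame's x, y, z axes.
In Python, from rig import r, cams gives the robot as it stands.
- The arm moves only by the shell command python3 -m crank 'ROWS' [FORCE]. ROWS is JSON, a list of rows, each a list of 5 numbers: the shift along the world's x, y, z in mm, then the turn about the world's z in degrees, then the opening in per cent of the stroke, from 0 (shut) to 100 (fully open). In form: [[tx, ty, tz, twist, hand], ...]. A call has 1 to 20 rows; each row shifts and turns the commanded pose from where the row before left it; what a row does not reach is not made up. A row lasts 1/10 s, in which the tool goes at most 50 mm and 8.59 degrees, less where a joint would pass 70% of its speed; a pose out of reach is approached as far as the arm can. A call with a gripper value outside its range is refused whole. The fingers move at their own pace and stop on an object; FORCE is the grip in N (left out, the last holds). Time passes only in rows, so rows that do not move let the fingers close. It gives the time, the measured TCP pose, the force, the opening and the grip force at its end, in the units of the state.
- r.get_state(): the state, without advancing time (a new reading comes with each control period).
- cams.grab_frame(name): name is "side" or "top"; returns a dict with "image" (420x560x3 uint8, red, green, blue), "K" (3x3 intrinsics, pixels), "R" (3x3) and "t" (3): a world point X has camera coordinates R X + t. Camera axes: x right, y down, z forward; pixel columns grow to the right and rows downward; lengths in m; the calibration is good to about 2 mm. A picture is of the moment at which its call begins. There is no depth.
- r.finish_job(): hands the job in; it is judged then, once.
The state is a dict: "time": time; "qpos": joint angles; "dq": joint speeds; "joint_torque": joint torques, N m; "tool_pos": TCP position; "eef_rot": TCP orientation; "ft_force": force on the tool from outside, world axes, zero at the start; "ft_torque": the same for the moment, N m; "opening": finger opening in m; "grip_force": force on a finger pad.
Only numpy, scipy, OpenCV 4.12 (cv2) and the standard library are available. Lean on these libraries where they do the work, as an engineer would, in place of code of your own. Each camera call takes 0.05 s, during which the arm holds its last target. There are 200 camera calls.

## Working session

There is one attempt and no reset: what is moved stays moved. The work goes in short steps, Python scripts to look and compute and a shell command to move; the robot and the scene stay as the last step left them, time stands still between calls to the robot, and variables do not carry over. Pictures are saved under pics/ and viewed, at most 10 in all, crops included, and the job is handed in when it is done.

```bash
ls; mkdir -p pics; python3 - <<'E'
from rig import r,cams
import cv2,numpy as np
s=r.get_state()
print(s['time'],s['tool_pos'],s['eef_rot'],s['opening'])
for n in ('side','top'):
    f=cams.grab_frame(n); cv2.imwrite(f'pics/{n}0.png',f['image'][:,:,::-1]); print(n,f['K'],f['R'],f['t'])
    np.savez(f'pics/{n}0.npz',**f)
E
```

```text
pics
0.0 [0.21996465 0.50379114 0.40389105] [[-9.16415260e-01  4.00227737e-01 -9.10493699e-04]
 [ 4.00228697e-01  9.16414113e-01 -1.47099149e-03]
 [ 2.45657682e-04 -1.71244475e-03 -9.99998504e-01]] 0.08532560702077087
side [[395.27673548   0.         274.48204436]
 [  0.         395.27673548 206.71446608]
 [  0.           0.           1.        ]] [[ 0.98746425 -0.15722914  0.01390485]
 [-0.04076086 -0.33911354 -0.93986199]
 [ 0.15248902  0.92751334 -0.34127129]] [-0.55888155  0.10093311  0.96646211]
top [[510.02437944   0.         286.13890598]
 [  0.         510.02437944 211.92861653]
 [  0.           0.           1.        ]] [[ 0.00716191 -0.99997339 -0.00139087]
 [-0.98849118 -0.00686947 -0.15112244]
 [ 0.15110886  0.00245719 -0.98851407]] [-0.00959206  0.5731366   1.27133873]
```

View pics/side0.png

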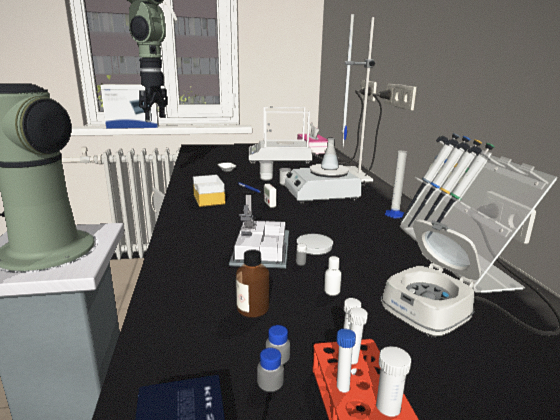

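View pics/top0.png

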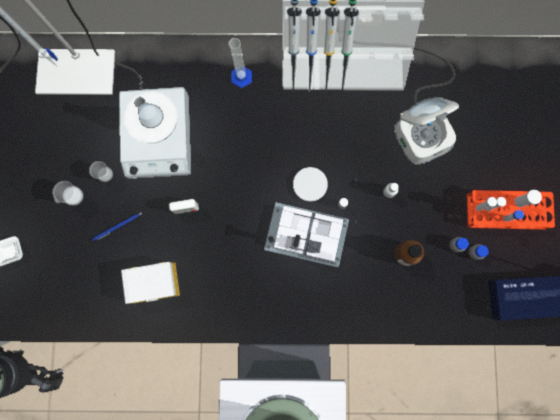

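The side view shows the mould at about (262,240), with the lever upright at (248,215). In the top view it is at about (307,235), slightly yawed, with the vial at (343,203), the petri dish at (310,184) and the amber bottle at (408,252). Next I'll zoom in.

```bash
python3 - <<'E'
import cv2
t=cv2.imread('pics/top0.png')[190:280,255:360]; s=cv2.imread('pics/side0.png')[185:275,222:302]
t=cv2.resize(t,None,fx=5,fy=5,interpolation=cv2.INTER_CUBIC);s=cv2.resize(s,None,fx=5,fy=5,interpolation=cv2.INTER_CUBIC)
s=s[:,:400]; t=t[:,:]
import numpy as np
o=np.hstack([t[:, :400] if 0 else cv2.resize(t,(400,343)).copy() if 0 else t[:,:], ])
cv2.imwrite('pics/tz.png',t);cv2.imwrite('pics/sz.png',s)
E
```

```text
(no output)
```

View pics/tz.png

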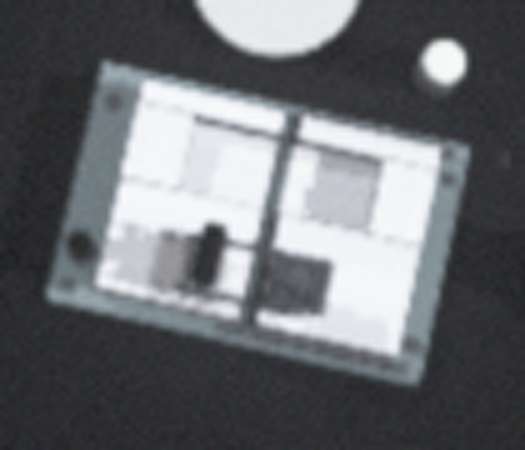

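View pics/sz.png

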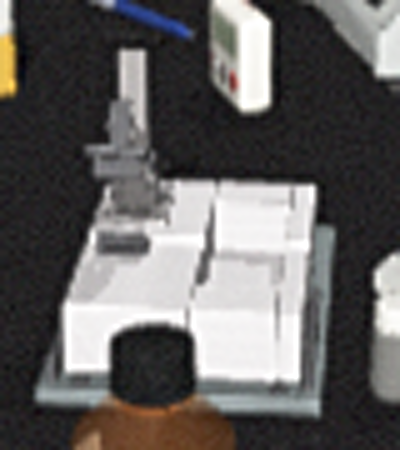

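```bash
cat > h.py <<'E'
import numpy as np,cv2
F={}
def load(n,tag='0'):
    f=dict(np.load(f'pics/{n}{tag}.npz')); return f
def proj(f,X):
    c=f['R']@np.asarray(X)+f['t']; p=f['K']@c; return p[:2]/p[2]
def ray(f,u,v):
    d=f['R'].T@np.linalg.inv(f['K'])@np.array([u,v,1.]); return -f['R'].T@f['t'],d/np.linalg.norm(d)
def onz(f,u,v,z):
    o,d=ray(f,u,v); return o+d*(z-o[2])/d[2]
def tri(f1,p1,f2,p2):
    o1,d1=ray(f1,*p1);o2,d2=ray(f2,*p2)
    s=np.linalg.lstsq(np.c_[d1,-d2],o2-o1,rcond=None)[0]
    a=o1+s[0]*d1;b=o2+s[1]*d2; return (a+b)/2,np.linalg.norm(a-b)
E
python3 - <<'E'
from h import *
np.set_printoptions(precision=4,suppress=True)
t=load('top');s=load('side')
print(-t['R'].T@t['t'],-s['R'].T@s['t'])
hs=cv2.cvtColor(t['image'],cv2.COLOR_RGB2GRAY)
m=np.zeros_like(hs);m[195:275,258:356]=(hs[195:275,258:356]>75)*255
m=cv2.morphologyEx(m,cv2.MORPH_CLOSE,np.ones((3,3)))
c=max(cv2.findContours(m,0,2)[0],key=cv2.contourArea)
rc=cv2.minAreaRect(c);b=cv2.boxPoints(rc);print('box',b)
P=[onz(t,*q,0.008) for q in b];print(np.array(P));
for i in range(4):print(np.linalg.norm(P[i]-P[i-1]))
print('ctr',np.mean(P,0))
hand=[(275.6,202.4),(349,219),(338.6,267),(264.6,250)]
H=np.array([onz(t,*q,0.008) for q in hand]);print(H,H.mean(0),[np.linalg.norm(H[i]-H[i-1]) for i in range(4)])
c0=H.mean(0); y=(H[0]+H[3]-H[1]-H[2]);psi=np.arctan2(-y[0],y[1]);print('psi',np.degrees(psi))
def W(x,y,z):
    return np.array([c0[0]+np.cos(psi)*x-np.sin(psi)*y,c0[1]+np.sin(psi)*x+np.cos(psi)*y,z])
def rep(n,p):
    a=proj(t,p);q=proj(s,p);print(n,p,'top',a,'tz',(a-[255,190])*5,'side',q,'sz',(q-[222,185])*5)
for n,p in dict(c1=W(.065,.1,.008),c2=W(.065,-.1,.008),c3=W(-.065,-.1,.008),pivot=W(-.035,.03,.058)).items(): rep(n,p)
for L in (1.2,1.4,1.57,1.8,2.0,2.1): rep(f'grip{L}',W(-.035,.03+.08*np.cos(L),.058+.08*np.sin(L)))
E
```

```text
[ 0.3745 -0.0088  1.3433] [ 0.4086 -0.9501  0.4325]
box [[263.3509 249.7818]
 [274.747  200.9409]
 [349.8577 218.4668]
 [338.4615 267.3076]]
[[ 0.4779  0.0535  0.008 ]
 [ 0.608   0.025   0.008 ]
 [ 0.5623 -0.174   0.008 ]
 [ 0.4336 -0.1428  0.008 ]]
0.20123790223717727
0.13311296791497815
0.2041772417008309
0.132401803561847
ctr [ 0.5205 -0.0596  0.008 ]
[[ 0.604   0.0227  0.008 ]
 [ 0.5609 -0.1717  0.008 ]
 [ 0.4344 -0.1432  0.008 ]
 [ 0.4774  0.0502  0.008 ]] [ 0.5192 -0.0605  0.008 ] [np.float64(0.12961382307093355), np.float64(0.19915421373470846), np.float64(0.129617969384334), np.float64(0.19810162382191215)]
psi -12.516374787177956
c1 [0.6043 0.0231 0.008 ] top [275.4744 202.2978] tz [102.3718  61.4888] side [287.081  229.0838] sz [325.405 220.419]
c2 [ 0.561  -0.1722  0.008 ] top [349.1846 218.9684] tz [470.9228 144.8422] side [284.362  264.0097] sz [311.81   395.0486]
c3 [ 0.4341 -0.144   0.008 ] top [338.9279 267.1508] tz [419.6397 385.7541] side [227.0692 261.6444] sz [ 25.3462 383.2222]
pivot [ 0.4915 -0.0236  0.058 ] top [293.0504 243.078 ] tz [190.2522 265.39  ] side [247.196  220.3131] sz [125.9798 176.5655]
grip1.2 [0.4978 0.0047 0.1326] top [281.5652 237.5255] tz [132.8259 237.6273] side [248.3455 188.7407] sz [131.7273  18.7033]
grip1.4 [ 0.4945 -0.0103  0.1368] top [287.8638 238.7866] tz [164.3189 243.9329] side [247.574  188.9381] sz [127.8701  19.6905]
grip1.57 [ 0.4915 -0.0235  0.138 ] top [293.4293 240.0097] tz [192.1467 250.0485] side [246.8853 190.1237] sz [124.4266  25.6184]
grip1.8 [ 0.4876 -0.0414  0.1359] top [300.9119 241.8076] tz [229.5593 259.0379] side [245.9435 193.2151] sz [119.7174  41.0755]
grip2.0 [ 0.4843 -0.0561  0.1307] top [307.0429 243.4243] tz [260.2143 267.1217] side [245.1545 197.2224] sz [115.7727  61.1121]
grip2.1 [ 0.4828 -0.063   0.1271] top [309.8815 244.226 ] tz [274.4077 271.1299] side [244.7832 199.6438] sz [113.9161  73.2189]
```

```bash
cat >> h.py <<'E'
c0=np.array([.5196,-.0602]);psi=np.radians(-12.6)
def W(x,y,z):
    return np.array([c0[0]+np.cos(psi)*x-np.sin(psi)*y,c0[1]+np.sin(psi)*x+np.cos(psi)*y,z])
def M(p):
    d=p[:2]-c0; return np.array([np.cos(psi)*d[0]+np.sin(psi)*d[1],-np.sin(psi)*d[0]+np.cos(psi)*d[1],p[2]])*1000
E
python3 - <<'E'
from h import *
np.set_printoptions(precision=1,suppress=True)
t=load('top');s=load('side')
T=lambda p:(proj(t,p)-[255,190])*5
S=lambda p:(proj(s,p)-[222,185])*5
L=1.67;py,pz=30+10*np.cos(L),58+10*np.sin(L)
for a in (-.2,0,.3,.6,.9,1.2):
    def C(x,l,h): # l along claw, h above pin line
        return W((-35+x)/1e3,(py-l*np.cos(a)-h*np.sin(a))/1e3,(pz+l*np.sin(a)+h*np.cos(a))/1e3)
    print(a,'toothL',T(C(-11,65,-12)),S(C(-11,65,-12)),'toothR',T(C(11,65,-12)),S(C(11,65,-12)),'fintop',T(C(0,61,21)),S(C(0,61,21)))
for y in (-20,-30,-40,-50,-60):print('keep',y,T(W(-.047,y/1e3,.053)),T(W(-.023,y/1e3,.053)),S(W(-.047,y/1e3,.053)),S(W(-.023,y/1e3,.053)))
print('halfcorner',T(W(-.055,-.08,.042)),S(W(-.055,-.08,.042)))
# moulds: top
for n,q in dict(vial=(443,62),).items(): print(n,M(onz(t,q[0]/5+255,q[1]/5+190,.046)))
g=onz(t,208/5+255,258/5+190,.138);print('grip top',M(g))
print('tri grip',M(tri(t,(208/5+255,258/5+190),s,((130-10)/5+222,(38-15)/5+185))[0]))
E
```

```text
-0.2 toothL [312.8 317.6] [ 86.5 256.4] toothR [322.1 275.6] [132.3 258.2] fintop [301.  286.6] [111.5 184.6]
0 toothL [312.2 315.4] [ 86.3 231.1] toothR [321.6 273. ] [132.4 232.8] fintop [313.1 287. ] [109.6 164.3]
0.3 toothL [301.9 309.6] [ 87.6 187.5] toothR [311.5 266.6] [133.7 189.2] fintop [322.2 285.7] [108.2 132.9]
0.6 toothL [280.8 301.4] [ 90.5 141.3] toothR [290.5 257.7] [136.4 142.9] fintop [319.4 282.3] [108.4 103.7]
0.9 toothL [250.4 291.4] [94.7 97.3] toothR [260.3 247.2] [140.1  98.8] fintop [304.5 277. ] [110.5  79.8]
1.2 toothL [213.3 280.5] [99.7 59.9] toothR [223.5 235.9] [144.5  61.4] fintop [278.9 270.3] [114.   63.8]
keep -20 [280.6 310.6] [290.9 264.5] [ 89.2 223.5] [138.6 225.3]
keep -30 [299.9 315.1] [310.1 268.9] [ 86.2 231.7] [136.1 233.6]
keep -40 [319.2 319.5] [329.4 273.3] [ 83.1 240.1] [133.5 242. ]
keep -50 [338.5 324. ] [348.7 277.8] [ 80.  248.7] [130.9 250.6]
keep -60 [357.9 328.4] [368.  282.2] [ 76.8 257.4] [128.2 259.4]
halfcorner [391.3 354.1] [ 53.3 296.7]
vial [ 97.6 -73.9  46. ]
grip top [-37.4  21.5 138. ]
tri grip [-37.1  21.6 141.8]
```

The first estimates agree: yaw is about -12.6°, the lever is near 1.67 rad and the claw is raised. I'll take one finer look at the claw and keeper.

```bash
python3 - <<'E'
import cv2,numpy as np
def c(n,x0,y0,w,h,k,g):
    im=cv2.imread(f'pics/{n}0.png')[y0:y0+h,x0:x0+w]
    im=cv2.resize(im,None,fx=k,fy=k,interpolation=cv2.INTER_CUBIC)
    im=(255*(im/255.)**g).astype(np.uint8)
    for i in range(0,w,5): cv2.putText(im,str(x0+i),(i*k,10),0,.35,(0,0,255),1);cv2.line(im,(i*k,12),(i*k,18),(0,0,255),1)
    for i in range(0,h,5): cv2.putText(im,str(y0+i),(0,i*k+4),0,.35,(0,200,0),1);cv2.line(im,(25,i*k),(31,i*k),(0,200,0),1)
    return im
a=c('top',275,225,50,40,8,.7);b=c('side',232,188,30,52,11,.7)
o=np.zeros((max(a.shape[0],b.shape[0]),a.shape[1]+b.shape[1],3),np.uint8)
o[:a.shape[0],:a.shape[1]]=a;o[:b.shape[0],a.shape[1]:]=b;cv2.imwrite('pics/z2.png',o);print(o.shape)
E
```

```text
(572, 730, 3)
```

View pics/z2.png

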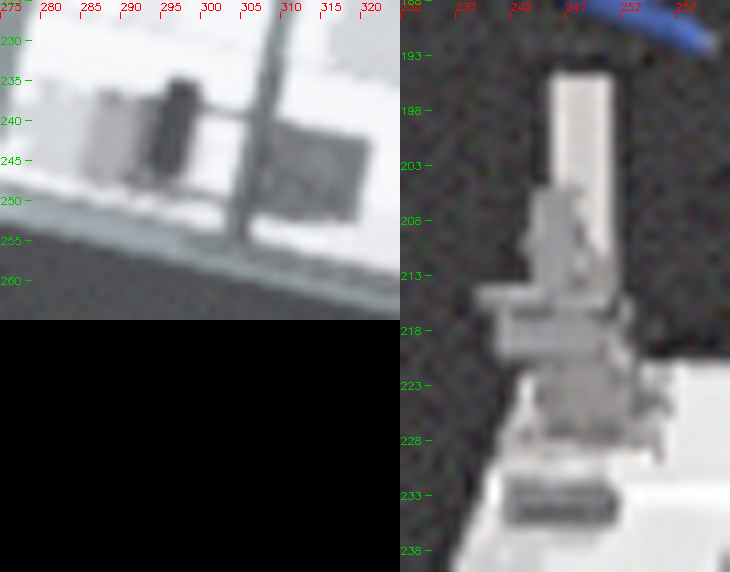

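```bash
cat >> h.py <<'E'
def C(L,a,x,l,h):
    py,pz=30+10*np.cos(L),58+10*np.sin(L)
    return W((-35+x)/1e3,(py-l*np.cos(a)+h*np.sin(a))/1e3,(pz+l*np.sin(a)+h*np.cos(a))/1e3)
E
python3 - <<'E'
from h import *
np.set_printoptions(precision=1,suppress=True)
t=load('top');s=load('side')
for L in (1.67,):
  for a in (.1,.2,.3,.4,.5,.6):
    print(L,a,end=' ')
    for n,q in dict(toothc=(0,69,-12),fintopfar=(0,68,24.5),plateL=(-11,69,0),plateR=(11,69,0)).items(): print(n,proj(t,C(L,a,*q)),proj(s,C(L,a,*q)),end=' ')
    print()
print('keep',[ (y,proj(t,W(-.035,y/1e3,.053)),proj(s,W(-.035,y/1e3,.053))) for y in(-26,-30,-34)])
f=onz(s,246.6,233,.053);print(M(f))
print('tri keeper R', M(tri(t,(319.3,247.5),s,(246.6,232))[0]))
E
```

```text
1.67 0.1 toothc [320.4 249. ] [243.6 229.5] fintopfar [319.6 247.4] [243.6 214.5] plateL [319.3 252.9] [238.9 224.5] plateR [321.2 244.3] [248.2 224.8] 
1.67 0.2 toothc [320.7 248.8] [243.5 226.8] fintopfar [318.3 246.9] [243.8 211.4] plateL [319.1 252.6] [238.9 221.6] plateR [321.  243.9] [248.2 221.9] 
1.67 0.3 toothc [320.7 248.6] [243.5 224. ] fintopfar [316.9 246.3] [244.  208.4] plateL [318.6 252.2] [239.  218.7] plateR [320.5 243.5] [248.3 219. ] 
1.67 0.4 toothc [320.3 248.2] [243.5 221. ] fintopfar [315.1 245.7] [244.2 205.5] plateL [317.8 251.8] [239.1 215.8] plateR [319.7 243.1] [248.4 216.1] 
1.67 0.5 toothc [319.8 247.8] [243.6 218.1] fintopfar [313.1 245. ] [244.5 202.8] plateL [316.8 251.3] [239.2 212.8] plateR [318.7 242.6] [248.5 213.2] 
1.67 0.6 toothc [318.9 247.4] [243.7 215.1] fintopfar [310.9 244.3] [244.8 200.2] plateL [315.4 250.8] [239.4 209.9] plateR [317.4 242. ] [248.7 210.3] 
keep [(-26, array([314.5, 248. ]), array([244.4, 230.9])), (-30, array([316. , 248.4]), array([244.2, 231.5])), (-34, array([317.5, 248.7]), array([244. , 232.2]))]
[-28.2 -38.1  53. ]
tri keeper R [-29.7 -37.3  55. ]
```

The dark top-view block (307–320, 240–252) is the claw tip above the keeper. In the side view the fin top is at (245.5,205), the tooth bottom at (245.5,220.5) and the keeper at (246.6,232). That makes the claw tilt about +0.48 rad with the lever at about 1.67.

```bash
cat >> h.py <<'E'
def st(p=True):
    from rig import r
    s=r.get_state(); R=s['eef_rot']; g=s['tool_pos']+R@[0,0,.155]
    yaw=np.degrees(np.arctan2(R[1,1],R[0,1])-psi)
    cs,sn=np.cos(psi),np.sin(psi); f=s['ft_force']
    fm=[cs*f[0]+sn*f[1],-sn*f[0]+cs*f[1],f[2]]
    print('t%.1f graspM'%s['time'],M(g).round(1),'yaw %.1f'%yaw,'F_m',np.round(fm,1),'grip %.0f open %.1f'%(s['grip_force'],s['opening']*1e3),'q',s['qpos'].round(2))
    return M(g)
def to(x,y,z):
    g=st(); d=np.array([x,y,z])-g; w=np.array([np.cos(psi)*d[0]-np.sin(psi)*d[1],np.sin(psi)*d[0]+np.cos(psi)*d[1],d[2]]); print('world delta',w.round(1)); return w
E
python3 -c "
from h import *
to(-35,-19,124)
print('unit mould y in world',-np.sin(psi),np.cos(psi))"
```

```text
t0.1 graspM [-415.5  484.8  249. ] yaw 79.0 F_m [-0.  -0.5 -1. ] grip 0 open 85.1 q [ 1.02  0.33 -0.19  1.05 -0.    1.44]
world delta [ 261.4 -574.7 -125. ]
unit mould y in world 0.21814324139654254 0.9759167619387474
```

```bash
python3 -m crank '[[16,-36,0,-5,60],[16,-36,0,-5,60],[16,-36,0,-5,60],[16,-36,0,-5,60],[16,-36,0,-5,60],[16,-36,0,-5,60],[16,-36,0,-5,60],[16,-36,0,-5,60],[16,-36,0,-5,60],[16,-36,0,-5,60],[16,-36,0,-5,60],[16,-36,0,-5,60],[16,-36,0,-5,60],[16,-36,0,-5,60],[16,-36,0,-5,60],[16,-36,0,-4,60]]' 20; python3 -c "
from h import *
to(-35,-19,124)"
```

```text
time: 1.7
tool_pos: [0.4764, -0.0736, 0.4044]
eef_rot: [[0.222, 0.975, -0.0], [0.975, -0.222, 0.0], [0.0, -0.0, -1.0]]
ft_force: [1.0, 0.7, 0.8]
opening: 0.0513
grip_force: 0.0
t1.7 graspM [-39.3 -22.5 249.4] yaw -0.2 F_m [0.8 0.9 0.8] grip 0 open 51.3 q [-0.31  0.2  -0.36  1.01  0.    1.49]
world delta [   5.     2.4 -125.4]
```

```bash
python3 -m crank '[[5,2,0,0,50],[0,0,-20,0,50],[0,0,-25,0,50],[0,0,-25,0,50],[0,0,-20,0,50],[0,0,0,0,50]]'; python3 - <<'E'
from h import *
from rig import cams
st()
o=[]
for n,(x0,y0,w,h,k) in dict(side=(222,150,60,95,6),top=(270,220,60,45,7)).items():
    f=cams.grab_frame(n);np.savez(f'pics/{n}1.npz',**f)
    im=cv2.resize(f['image'][y0:y0+h,x0:x0+w,::-1],None,fx=k,fy=k,interpolation=cv2.INTER_CUBIC);im=(255*(im/255.)**.6).astype(np.uint8)
    for i in range(0,w,10): cv2.putText(im,str(x0+i),(i*k,10),0,.35,(0,0,255),1)
    for i in range(0,h,10): cv2.putText(im,str(y0+i),(0,i*k+4),0,.35,(0,200,0),1)
    o.append(im)
H=max(i.shape[0] for i in o);o=[cv2.copyMakeBorder(i,0,H-i.shape[0],0,0,0) for i in o];cv2.imwrite('pics/z3.png',np.hstack(o))
E
```

```text
time: 2.3
tool_pos: [0.4795, -0.069, 0.3121]
eef_rot: [[0.217, 0.976, -0.006], [0.976, -0.217, 0.002], [0.001, -0.006, -1.0]]
ft_force: [-0.5, 1.2, 1.2]
opening: 0.0429
grip_force: 0.0
t2.3 graspM [-38.1 -17.2 157.1] yaw 0.1 F_m [-0.7  1.1  1.2] grip 0 open 42.9 q [-0.3   0.3  -0.49  0.79  0.    1.49]
```

View pics/z3.png

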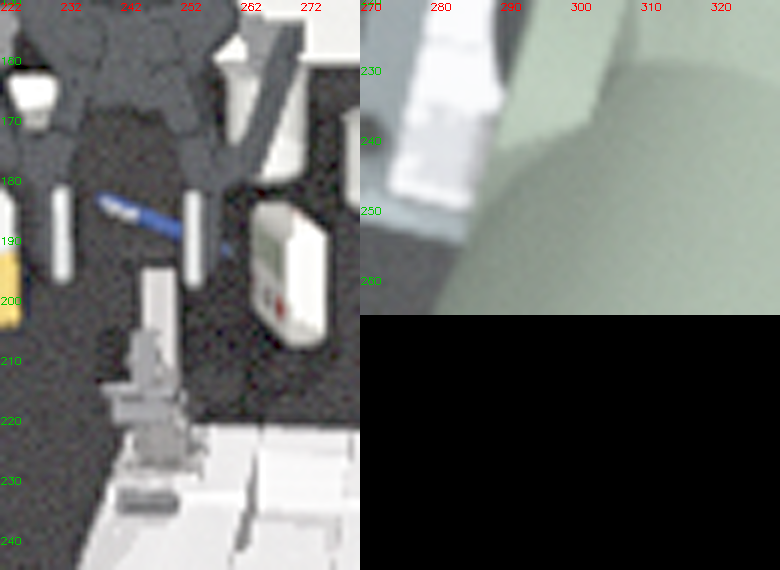

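```bash
python3 -c "
from h import *
s=load('side','1')
for z in (.139,.145): print(z,proj(s,W(-.038,-.017-.011,z)))
print('fintop',proj(s,C(1.67,.48,0,68,24.5)),proj(s,C(1.67,.48,0,61,13)),M(C(1.67,.48,0,61,13)))
to(-33,-19,124)"
```

```text
0.139 [242.60111819 197.13307772]
0.145 [242.56585833 194.67857045]
fintop [244.43709528 203.30508559] [244.5558099  208.52153116] [-35.         -19.09397137 107.6502972 ]
t2.4 graspM [-35.8 -17.5 159.8] yaw 0.1 F_m [ 0.2 -0.4  0.6] grip 0 open 43.1 q [-0.3   0.29 -0.49  0.79  0.    1.49]
world delta [  2.4  -2.1 -35.8]
```

```bash
python3 -m crank '[[3,-2,-10,0,50],[0,0,-14,0,35],[0,0,-12,0,30],[0,0,0,0,30]]'; python3 - <<'E'
from h import *
from rig import cams
st()
f=cams.grab_frame('side');np.savez('pics/side2.npz',**f)
x0,y0,w,h,k=222,160,50,80,7
im=cv2.resize(f['image'][y0:y0+h,x0:x0+w,::-1],None,fx=k,fy=k,interpolation=cv2.INTER_CUBIC);im=(255*(im/255.)**.6).astype(np.uint8)
for i in range(0,w,5): cv2.putText(im,str(x0+i),(i*k,10),0,.35,(0,0,255),1)
for i in range(0,h,10): cv2.putText(im,str(y0+i),(0,i*k+4),0,.35,(0,200,0),1)
cv2.imwrite('pics/z4.png',im)
E
```

```text
time: 2.8
tool_pos: [0.4836, -0.0718, 0.2775]
eef_rot: [[0.218, 0.976, -0.002], [0.976, -0.218, 0.001], [0.0, -0.002, -1.0]]
ft_force: [0.3, -0.5, -0.3]
opening: 0.0255
grip_force: 0.0
t2.8 graspM [-32.9 -19.2 122.5] yaw 0.0 F_m [ 0.4 -0.5 -0.3] grip 0 open 25.5 q [-0.3   0.35 -0.53  0.7   0.    1.49]
```

View pics/z4.png

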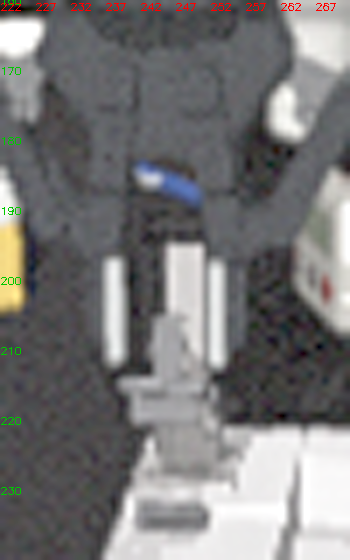

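The pads' inner edges are at columns 239.8 and 251.7, centred on the fin at 243.5–247.5. The tips are at row 212, alongside the fin. I'll close.

```bash
python3 -m crank '[[0,0,0,0,8],[0,0,0,0,4],[0,0,0,0,4],[0,0,0,0,4],[0,0,0,0,4]]' 22; python3 -c "
from h import *
st()"
```

```text
time: 3.35
tool_pos: [0.484, -0.0721, 0.2789]
eef_rot: [[0.218, 0.976, -0.0], [0.976, -0.218, -0.001], [-0.001, -0.0, -1.0]]
ft_force: [-3.1, -2.0, 3.9]
opening: 0.0091
grip_force: 27.1
t3.4 graspM [-32.2 -19.4 123.9] yaw -0.0 F_m [-2.6 -2.6  3.9] grip 27 open 9.1 q [-0.3   0.34 -0.53  0.7  -0.    1.49]
```

```bash
python3 -m crank '[[-0.4,-1.6,-0.4,0,4],[-0.4,-1.6,-0.4,0,4],[0,0,0,0,4]]' ; python3 -c "
from h import *
st()";  python3 -m crank '[[-0.8,-3.4,-4.8,0,4],[-0.8,-3.4,-4.8,0,4],[-0.7,-3.3,-4.9,0,4],[0,0,0,0,4]]' ; python3 -c "
from h import *
st()"; python3 -m crank '[[-0.5,-2.4,-5.8,0,4],[-0.5,-2.3,-5.9,0,4],[0,0,0,0,4]]' ; python3 - <<'E'
from h import *
from rig import cams
st()
f=cams.grab_frame('side');np.savez('pics/side3.npz',**f)
x0,y0,w,h,k=222,180,50,65,8
im=cv2.resize(f['image'][y0:y0+h,x0:x0+w,::-1],None,fx=k,fy=k,interpolation=cv2.INTER_CUBIC);im=(255*(im/255.)**.6).astype(np.uint8)
for i in range(0,w,5): cv2.putText(im,str(x0+i),(i*k,10),0,.35,(0,0,255),1)
for i in range(0,h,5): cv2.putText(im,str(y0+i),(0,i*k+4),0,.35,(0,200,0),1)
cv2.imwrite('pics/z5.png',im)
E
```

```text
time: 3.65
tool_pos: [0.4833, -0.0747, 0.2776]
eef_rot: [[0.218, 0.976, 0.0], [0.976, -0.218, 0.003], [0.002, -0.0, -1.0]]
ft_force: [-1.7, 5.2, -0.4]
opening: 0.0089
grip_force: 26.7
t3.6 graspM [-32.4 -21.6 122.6] yaw 0.0 F_m [-2.8  4.7 -0.4] grip 27 open 8.9 q [-0.31  0.35 -0.53  0.7   0.    1.49]
time: 4.05
tool_pos: [0.4808, -0.086, 0.2628]
eef_rot: [[0.219, 0.976, -0.001], [0.976, -0.219, -0.001], [-0.001, -0.001, -1.0]]
ft_force: [-3.2, -0.3, 2.7]
opening: 0.009
grip_force: 27.7
t4.0 graspM [-32.3 -33.9 107.8] yaw -0.1 F_m [-3.  -1.   2.7] grip 28 open 9.0 q [-0.33  0.37 -0.55  0.66 -0.    1.46]
time: 4.35
tool_pos: [0.4798, -0.0906, 0.2512]
eef_rot: [[0.219, 0.976, -0.001], [0.976, -0.219, -0.001], [-0.002, -0.001, -1.0]]
ft_force: [-3.7, -1.0, 4.1]
opening: 0.0093
grip_force: 28.3
t4.3 graspM [-32.3 -38.6  96.2] yaw -0.0 F_m [-3.4 -1.8  4.1] grip 28 open 9.3 q [-0.34  0.38 -0.56  0.63 -0.    1.45]
```

View pics/z5.png

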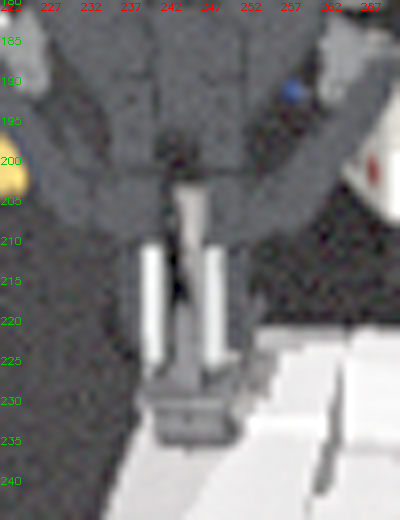

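```bash
python3 -m crank '[[-0.2,-0.8,-4,0,4],[-0.2,-0.8,-4,0,4],[0,0,0,0,4]]' ; python3 -c "
from h import *
st()";  python3 -m crank '[[0,-0.2,-1.5,0,4],[0,0,0,0,4]]' ; python3 -c "
from h import *
st()"; python3 -m crank '[[0,-0.2,-1.5,0,4],[0,0,0,0,4]]' ; python3 -c "
from h import *
st()"
```

```text
time: 4.7
tool_pos: [0.4795, -0.0919, 0.2436]
eef_rot: [[0.218, 0.976, -0.001], [0.976, -0.218, -0.001], [-0.001, -0.0, -1.0]]
ft_force: [-4.9, -3.2, 3.0]
opening: 0.0092
grip_force: 28.7
t4.7 graspM [-32.3 -39.9  88.6] yaw -0.0 F_m [-4.1 -4.2  3. ] grip 29 open 9.2 q [-0.34  0.39 -0.57  0.61 -0.    1.45]
time: 4.9
tool_pos: [0.4795, -0.092, 0.2424]
eef_rot: [[0.218, 0.976, -0.001], [0.976, -0.218, -0.001], [-0.002, -0.0, -1.0]]
ft_force: [-5.0, -2.6, 4.8]
opening: 0.0092
grip_force: 28.8
t4.9 graspM [-32.2 -40.   87.4] yaw -0.0 F_m [-4.3 -3.6  4.8] grip 29 open 9.2 q [-0.34  0.4  -0.57  0.61 -0.    1.45]
time: 5.1
tool_pos: [0.4795, -0.0922, 0.2409]
eef_rot: [[0.218, 0.976, -0.001], [0.976, -0.218, -0.001], [-0.001, -0.0, -1.0]]
ft_force: [-5.5, -2.0, 3.8]
opening: 0.0091
grip_force: 28.9
t5.1 graspM [-32.2 -40.2  85.9] yaw -0.0 F_m [-4.9 -3.1  3.8] grip 29 open 9.1 q [-0.34  0.4  -0.57  0.61 -0.    1.45]
```

```bash
python3 -m crank '[[-0.8,0,-1.2,0,4],[0,0,0,0,4]]' ; python3 -c "
from h import *
st()";  python3 -m crank '[[0,-0.2,-1.2,0,4],[0,0,0,0,4]]' ; python3 -c "
from h import *
st()"; python3 -m crank '[[0,-0.2,-1,0,4],[0,0,0,0,4]]' ; python3 -c "
from h import *
st()"
```

```text
time: 5.3
tool_pos: [0.4791, -0.0923, 0.2398]
eef_rot: [[0.218, 0.976, 0.001], [0.976, -0.218, -0.001], [-0.001, 0.001, -1.0]]
ft_force: [-3.4, -3.4, 3.9]
opening: 0.0094
grip_force: 28.8
t5.3 graspM [-32.4 -40.3  84.8] yaw -0.0 F_m [-2.6 -4.   3.9] grip 29 open 9.4 q [-0.34  0.4  -0.57  0.6  -0.    1.45]
time: 5.5
tool_pos: [0.4791, -0.0924, 0.2387]
eef_rot: [[0.218, 0.976, 0.001], [0.976, -0.218, -0.001], [-0.001, 0.001, -1.0]]
ft_force: [-4.4, -3.2, 7.4]
opening: 0.0091
grip_force: 29.3
t5.5 graspM [-32.3 -40.4  83.7] yaw -0.0 F_m [-3.6 -4.1  7.4] grip 29 open 9.1 q [-0.34  0.4  -0.57  0.6  -0.    1.45]
time: 5.7
tool_pos: [0.4791, -0.0925, 0.2385]
eef_rot: [[0.218, 0.976, 0.001], [0.976, -0.218, -0.001], [-0.0, 0.001, -1.0]]
ft_force: [-6.9, -1.6, 14.6]
opening: 0.009
grip_force: 30.3
t5.7 graspM [-32.2 -40.4  83.5] yaw 0.0 F_m [-6.4 -3.1 14.6] grip 30 open 9.0 q [-0.34  0.4  -0.57  0.6  -0.    1.45]
```

```bash
python3 -m crank '[[-0.4,0.4,0.7,0,4],[0.2,1,0,0,4],[0,0,0,0,4]]' ; python3 -c "
from h import *
st()";  python3 -m crank '[[0.2,1,0.1,0,4],[0.2,1,0.1,0,4],[0,0,0,0,4]]' ; python3 -c "
from h import *
st()"
```

```text
time: 6.0
tool_pos: [0.4791, -0.0919, 0.2387]
eef_rot: [[0.219, 0.976, 0.001], [0.976, -0.219, -0.004], [-0.004, 0.002, -1.0]]
ft_force: [-4.8, -5.6, 8.7]
opening: 0.0092
grip_force: 29.4
t6.0 graspM [-32.4 -40.3  83.7] yaw -0.0 F_m [-3.5 -6.5  8.7] grip 29 open 9.2 q [-0.34  0.4  -0.57  0.6  -0.    1.45]
time: 6.3
tool_pos: [0.4795, -0.0903, 0.2388]
eef_rot: [[0.219, 0.976, 0.0], [0.976, -0.219, -0.005], [-0.005, 0.002, -1.0]]
ft_force: [-4.9, -7.8, 6.3]
opening: 0.0088
grip_force: 29.3
t6.3 graspM [-32.3 -38.9  83.8] yaw -0.1 F_m [-3.1 -8.7  6.3] grip 29 open 8.8 q [-0.34  0.4  -0.57  0.6  -0.    1.46]
```

```bash
python3 -m crank '[[0.1,1,0.3,0,4],[0,0,0,0,4]]' ; python3 -c "
from h import *
st()";  python3 -m crank '[[0.2,1,0.2,0,4],[0,0,0,0,4]]' ; python3 -c "
from h import *
st()";  python3 -m crank '[[0.2,1,0.1,0,4],[0,0,0,0,4]]' ; python3 -c "
from h import *
st()"
```

```text
time: 6.5
tool_pos: [0.4796, -0.0889, 0.239]
eef_rot: [[0.219, 0.976, 0.001], [0.976, -0.219, -0.003], [-0.003, 0.002, -1.0]]
ft_force: [-3.6, -6.8, 4.3]
opening: 0.0095
grip_force: 29.1
t6.5 graspM [-32.5 -37.2  84. ] yaw -0.0 F_m [-2.  -7.4  4.3] grip 29 open 9.5 q [-0.33  0.4  -0.57  0.6  -0.    1.46]
time: 6.7
tool_pos: [0.4799, -0.0876, 0.2391]
eef_rot: [[0.219, 0.976, 0.001], [0.976, -0.219, -0.002], [-0.002, 0.002, -1.0]]
ft_force: [-3.2, -4.2, 5.2]
opening: 0.0091
grip_force: 29.1
t6.7 graspM [-32.5 -35.6  84.1] yaw -0.0 F_m [-2.2 -4.8  5.2] grip 29 open 9.1 q [-0.33  0.4  -0.57  0.6  -0.    1.46]
time: 6.9
tool_pos: [0.4802, -0.0863, 0.2392]
eef_rot: [[0.218, 0.976, 0.002], [0.976, -0.218, -0.001], [-0.001, 0.002, -1.0]]
ft_force: [-2.4, -3.7, 4.1]
opening: 0.0086
grip_force: 29.0
t6.9 graspM [-32.5 -34.2  84.2] yaw -0.0 F_m [-1.5 -4.1  4.1] grip 29 open 8.6 q [-0.33  0.4  -0.57  0.6  -0.    1.46]
```

```bash
python3 -m crank '[[0.1,0.7,0,0,4],[0,0,0,0,4]]' ; python3 -c "
from h import *
st()";  python3 -m crank '[[0.2,0.7,0,0,4],[0,0,0,0,4]]' ; python3 -c "
from h import *
st()";  python3 -m crank '[[0.1,0.7,0,0,4],[0,0,0,0,4]]' ; python3 -c "
from h import *
st()"
```

```text
time: 7.1
tool_pos: [0.4802, -0.0856, 0.2392]
eef_rot: [[0.218, 0.976, 0.002], [0.976, -0.218, -0.001], [-0.001, 0.002, -1.0]]
ft_force: [-2.3, -4.5, 6.2]
opening: 0.0096
grip_force: 29.1
t7.1 graspM [-32.6 -33.5  84.2] yaw -0.0 F_m [-1.2 -4.9  6.2] grip 29 open 9.6 q [-0.33  0.4  -0.57  0.6  -0.    1.46]
time: 7.3
tool_pos: [0.4804, -0.0853, 0.2392]
eef_rot: [[0.218, 0.976, 0.001], [0.976, -0.218, -0.003], [-0.002, 0.002, -1.0]]
ft_force: [-2.3, -6.4, 4.9]
opening: 0.0091
grip_force: 29.2
t7.3 graspM [-32.6 -33.4  84.2] yaw -0.0 F_m [-0.8 -6.7  4.9] grip 29 open 9.1 q [-0.33  0.4  -0.57  0.6  -0.    1.46]
time: 7.5
tool_pos: [0.4804, -0.0849, 0.2392]
eef_rot: [[0.219, 0.976, 0.001], [0.976, -0.219, -0.004], [-0.004, 0.002, -1.0]]
ft_force: [-1.8, -8.1, 6.2]
opening: 0.009
grip_force: 29.2
t7.5 graspM [-32.6 -33.2  84.2] yaw -0.0 F_m [-0.  -8.3  6.2] grip 29 open 9.0 q [-0.33  0.4  -0.57  0.6  -0.    1.47]
```

The tooth has stopped moving at about -33.3 mm and the force is rising, so it is biting. I'll build about 7 N more.

```bash
python3 -m crank '[[0.2,0.8,0,0,4],[0,0,0,0,4]]' ; python3 -c "
from h import *
st()";  python3 -m crank '[[0.2,0.8,0,0,4],[0,0,0,0,4],[0,0,0,0,4]]' ; python3 -c "
from h import *
st()"
```

```text
time: 7.7
tool_pos: [0.4806, -0.0844, 0.2392]
eef_rot: [[0.219, 0.976, 0.0], [0.976, -0.219, -0.005], [-0.005, 0.002, -1.0]]
ft_force: [-3.7, -10.6, 5.6]
opening: 0.0091
grip_force: 29.2
t7.7 graspM [-32.6 -33.   84.2] yaw -0.1 F_m [ -1.3 -11.2   5.6] grip 29 open 9.1 q [-0.32  0.4  -0.57  0.6  -0.    1.47]
time: 8.0
tool_pos: [0.4807, -0.0838, 0.2392]
eef_rot: [[0.219, 0.976, 0.0], [0.976, -0.219, -0.006], [-0.006, 0.002, -1.0]]
ft_force: [-3.8, -11.2, 5.5]
opening: 0.0091
grip_force: 29.2
t8.0 graspM [-32.6 -32.4  84.2] yaw -0.1 F_m [ -1.3 -11.8   5.5] grip 29 open 9.1 q [-0.32  0.4  -0.57  0.6  -0.01  1.47]
```

```bash
python3 -m crank '[[0,0,0,0,8],[0,0,0,0,15],[0,0,0,0,25],[0,0,0,0,25],[0,0,5,0,30],[0,0,15,0,50],[0,0,30,0,60],[0,0,40,0,60],[0,-20,30,0,60],[0,-45,0,0,60],[0,-45,0,0,60],[0,-45,0,0,60],[0,0,0,0,60]]' ; python3 - <<'E'
from h import *
from rig import cams
st()
o=[]
for n,(x0,y0,w,h,k) in dict(side=(222,180,50,65,8),top=(270,220,55,45,7)).items():
    f=cams.grab_frame(n);np.savez(f'pics/{n}4.npz',**f)
    im=cv2.resize(f['image'][y0:y0+h,x0:x0+w,::-1],None,fx=k,fy=k,interpolation=cv2.INTER_CUBIC);im=(255*(im/255.)**.6).astype(np.uint8)
    for i in range(0,w,5): cv2.putText(im,str(x0+i),(i*k,10),0,.35,(0,0,255),1)
    for i in range(0,h,5): cv2.putText(im,str(y0+i),(0,i*k+4),0,.35,(0,200,0),1)
    o.append(im)
H=max(i.shape[0] for i in o);o=[cv2.copyMakeBorder(i,0,H-i.shape[0],0,0,0) for i in o];cv2.imwrite('pics/z6.png',np.hstack(o))
t=load('top','4');s=load('side','4')
for L in (1.1,1.2,1.3,1.4,1.5): print(L,proj(t,W(-.035,.03+.08*np.cos(L),.058+.08*np.sin(L))),proj(s,W(-.035,.03+.08*np.cos(L),.058+.08*np.sin(L))))
E
```

```text
time: 9.3
tool_pos: [0.4806, -0.2418, 0.3593]
eef_rot: [[0.224, 0.975, 0.002], [0.975, -0.224, -0.003], [-0.002, 0.003, -1.0]]
ft_force: [1.0, 0.8, -0.0]
opening: 0.0512
grip_force: 0.0
t9.3 graspM [   1.9 -186.   204.3] yaw -0.3 F_m [ 0.8  1.  -0. ] grip 0 open 51.2 q [-0.6   0.34 -0.3   0.93 -0.    1.19]
1.1 [278.47551019 236.76422581] [248.90024972 189.06993351]
1.2 [281.43542028 237.30924148] [248.53634822 188.69704108]
1.3 [284.53250439 237.91629372] [248.15489111 188.63547857]
1.4 [287.73098781 238.57861004] [247.75933676 188.89340893]
1.5 [290.99329713 239.28858005] [247.353467   189.47587822]
```

View pics/z6.png

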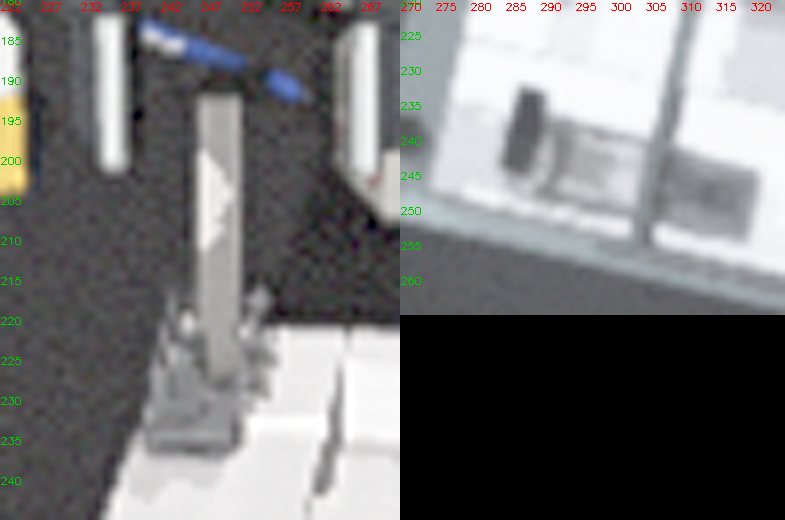

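The tooth sits down behind the lip. In the top view the grip centre is at (286,239), which puts the lever at about 1.35 rad. Next I go to the grip and pinch its ends.

```bash
python3 -c "
from h import *
to(-34,47.5,136)"
```

```text
t9.4 graspM [ 1.000e-01 -1.818e+02  2.037e+02] yaw -0.1 F_m [-0.4 -0.2 -1. ] grip 0 open 51.4 q [-0.6   0.34 -0.3   0.93  0.    1.19]
world delta [ 16.7 231.2 -67.7]
```

```bash
python3 -m crank '[[3,40,0,0,65],[3,40,0,0,65],[3,40,0,0,65],[3,40,0,0,65],[3,40,0,0,65],[1.7,31,0,0,65],[0,0,0,0,65],[0,0,-20,0,65],[0,0,-10,0,65],[0,0,0,0,65]]' ; python3 -c "
from h import *
to(-34,47.5,136)"
```

```text
time: 10.4
tool_pos: [0.4959, -0.0059, 0.3274]
eef_rot: [[0.218, 0.976, -0.004], [0.976, -0.218, 0.001], [-0.0, -0.004, -1.0]]
ft_force: [-0.5, 0.4, 0.1]
opening: 0.0554
grip_force: 0.0
t10.4 graspM [-35.5  47.8 172.4] yaw 0.0 F_m [-0.6  0.2  0.1] grip 0 open 55.4 q [-0.16  0.3  -0.45  0.83  0.    1.63]
world delta [  1.4  -0.6 -36.4]
```

```bash
python3 -m crank '[[1,-0.5,-14,0,60],[0,0,-14,0,60],[0,0,-8,0,60],[0,0,0,0,60]]' ; python3 -c "
from h import *
st()
s=load('side','4')"; python3 -m crank '[[0,0,0,0,45],[0,0,0,0,38],[0,0,0,0,30],[0,0,0,0,30],[0,0,0,0,30]]' 20; python3 - <<'E'
from h import *
st()
E
```

```text
time: 10.8
tool_pos: [0.4975, -0.007, 0.2921]
eef_rot: [[0.219, 0.976, -0.002], [0.976, -0.219, 0.0], [-0.0, -0.002, -1.0]]
ft_force: [0.2, -0.0, 0.1]
opening: 0.0514
grip_force: 0.0
t10.8 graspM [-33.5  47.1 137.1] yaw -0.0 F_m [0.2 0.  0.1] grip 0 open 51.4 q [-0.16  0.34 -0.49  0.74 -0.    1.63]
time: 11.3
tool_pos: [0.4982, -0.0067, 0.2936]
eef_rot: [[0.218, 0.976, 0.001], [0.976, -0.218, -0.0], [0.0, 0.001, -1.0]]
ft_force: [-2.7, 0.7, 6.0]
opening: 0.029
grip_force: 20.8
t11.3 graspM [-32.4  47.6 138.6] yaw 0.0 F_m [-2.8  0.1  6. ] grip 21 open 29.0 q [-0.16  0.34 -0.49  0.74  0.    1.63]
```

```bash
python3 -m crank '[[0.7,5.6,-1.6,0,30],[1.2,5.6,-1.9,0,30],[1.2,5.3,-2.5,0,30],[1.2,5.3,-2.7,0,30],[0,0,0,0,30]]' ; python3 -c "
from h import *
st()";  python3 -m crank '[[1.1,4.9,-3.2,0,30],[1.1,4.8,-3.5,0,30],[1,4.4,-4,0,30],[0.9,4.2,-4.2,0,30],[0,0,0,0,30]]' ; python3 -c "
from h import *
st()"
```

```text
time: 11.8
tool_pos: [0.503, 0.0154, 0.2849]
eef_rot: [[0.217, 0.976, 0.002], [0.976, -0.217, -0.0], [0.0, 0.002, -1.0]]
ft_force: [-0.6, 0.7, 5.2]
opening: 0.0294
grip_force: 21.5
t11.8 graspM [-32.4  70.2 129.9] yaw 0.0 F_m [-0.8  0.6  5.2] grip 21 open 29.4 q [-0.12  0.36 -0.48  0.73 -0.    1.67]
time: 12.3
tool_pos: [0.5072, 0.0341, 0.2699]
eef_rot: [[0.217, 0.976, 0.002], [0.976, -0.217, 0.001], [0.002, 0.002, -1.0]]
ft_force: [0.8, 1.8, 5.6]
opening: 0.0292
grip_force: 22.2
t12.3 graspM [-32.3  89.6 114.9] yaw 0.1 F_m [0.4 1.9 5.6] grip 22 open 29.2 q [-0.08  0.39 -0.49  0.69  0.    1.71]
```

```bash
python3 - <<'E'
from h import *
from rig import cams
f=cams.grab_frame('side');np.savez('pics/side5.npz',**f)
g=cv2.cvtColor(f['image'],cv2.COLOR_RGB2GRAY);g4=cv2.cvtColor(load('side','4')['image'],cv2.COLOR_RGB2GRAY);g0=cv2.cvtColor(load('side')['image'],cv2.COLOR_RGB2GRAY)
for r in (225,228,230,232,233,234,235,236,237,238): print(r,g4[r,236:256:2],'|',g[r,236:256:2])
for n,(x0,y0,w,h) in dict(tooth=(238,229,14,9),frontright=(262,228,24,22)).items():
    T=g4[y0:y0+h,x0:x0+w];S=g[y0-6:y0+h+6,x0-6:x0+w+6]
    k=4;res=cv2.matchTemplate(cv2.resize(S,None,fx=k,fy=k),cv2.resize(T,None,fx=k,fy=k),cv2.TM_CCOEFF_NORMED)
    _,v,_,p=cv2.minMaxLoc(res);print(n,v,(p[0]/k-6,p[1]/k-6))
E
```

```text
225 [ 36  34  35  67 109  60 106 116 108  98] | [ 32  33  37  66  96  96  96 134 100  75]
228 [ 36  31  45 103  93  98  84  70 103  93] | [ 32  24  47  99  94  93 102  99  80  78]
230 [ 36  30  82 106  97  96  97 103 125 214] | [ 36  33  75  98 104  96  88 101  87 182]
232 [ 29  27 116  87  82  85 105 101 161 254] | [ 28  21 106  84  88  87 103 101 128 255]
233 [ 30  33  90  93  87 103 108  99 147 252] | [ 29  41  99 111 116 113 123 114 117 240]
234 [ 28  68  96 111 115 121 121 111 158 232] | [ 33  76 143  85  74  83  89  86 116 227]
235 [ 26 109 100  79  76  77  85  92 166 226] | [ 29 116 136  90  91  86  62  62 132 225]
236 [ 31 150 123  92  88  64  86  99 221 223] | [ 24 152 181 137 137 140 116 131 215 224]
237 [ 26 195 177 160 162 153 135 188 231 224] | [ 30 189 191 184 186 186 186 219 230 222]
238 [ 51 199 193 193 187 191 189 230 227 223] | [ 54 197 193 194 195 187 195 230 225 220]
tooth 0.9482508897781372 (0.25, -0.75)
frontright 0.8967978358268738 (0.0, 0.0)
```

The tooth is still down and has moved about 4 mm towards the lever, so it is drawing the half shut. I'll continue the arc.

```bash
python3 -m crank '[[0.9,3.8,-4.5,0,30],[0.8,3.5,-4.8,0,30],[0.7,3,-5.1,0,30],[0.6,2.8,-5.3,0,30],[0,0,0,0,30]]' ; python3 -c "
from h import *
st()";  python3 -m crank '[[0.5,2.3,-5.5,0,30],[0.4,2,-5.7,0,30],[0.3,1.5,-5.8,0,30],[0.3,1.1,-5.8,0,30],[0,0,0,0,30]]' ; python3 -c "
from h import *
st()"
```

```text
time: 12.85
tool_pos: [0.5102, 0.0475, 0.25]
eef_rot: [[0.217, 0.976, 0.003], [0.976, -0.217, 0.003], [0.003, 0.002, -1.0]]
ft_force: [1.1, 4.8, 5.0]
opening: 0.0295
grip_force: 23.4
t12.8 graspM [-32.4 103.6  95. ] yaw 0.1 F_m [0.1 5.  5. ] grip 23 open 29.5 q [-0.05  0.42 -0.5   0.65  0.    1.74]
time: 13.35
tool_pos: [0.5118, 0.0545, 0.227]
eef_rot: [[0.217, 0.976, 0.003], [0.976, -0.217, 0.004], [0.004, 0.002, -1.0]]
ft_force: [1.8, 6.2, 2.4]
opening: 0.0297
grip_force: 24.2
t13.3 graspM [-32.3 110.9  72. ] yaw 0.1 F_m [0.4 6.5 2.4] grip 24 open 29.7 q [-0.04  0.46 -0.51  0.6   0.    1.75]
```

```bash
python3 -m crank '[[0.4,1.5,-6,0,30],[0.2,0.8,-6,0,30],[0,0,0,0,30]]' ; python3 -c "
from h import *
st()";  python3 -m crank '[[0,0,-3,0,30],[0,0,-2,0,30],[0,0,0,0,30]]' ; python3 -c "
from h import *
st()";  python3 -m crank '[[0,0,-2,0,30],[0,0,0,0,30]]' ; python3 -c "
from h import *
st()"
```

```text
time: 13.65
tool_pos: [0.5123, 0.0563, 0.2144]
eef_rot: [[0.217, 0.976, 0.002], [0.976, -0.217, 0.002], [0.002, 0.001, -1.0]]
ft_force: [2.5, 5.2, 2.4]
opening: 0.0295
grip_force: 24.4
t13.7 graspM [-32.3 112.4  59.4] yaw 0.1 F_m [1.3 5.6 2.4] grip 24 open 29.5 q [-0.03  0.48 -0.52  0.57  0.    1.76]
time: 13.95
tool_pos: [0.5122, 0.0562, 0.2096]
eef_rot: [[0.217, 0.976, 0.002], [0.976, -0.217, 0.002], [0.002, 0.001, -1.0]]
ft_force: [1.8, 6.4, 0.6]
opening: 0.0293
grip_force: 24.5
t13.9 graspM [-32.4 112.4  54.6] yaw 0.0 F_m [0.4 6.6 0.6] grip 24 open 29.3 q [-0.03  0.48 -0.53  0.56  0.    1.76]
time: 14.15
tool_pos: [0.5123, 0.0561, 0.2076]
eef_rot: [[0.217, 0.976, 0.002], [0.976, -0.217, 0.002], [0.002, 0.001, -1.0]]
ft_force: [2.1, 5.8, 1.0]
opening: 0.0294
grip_force: 24.5
t14.2 graspM [-32.3 112.3  52.6] yaw 0.0 F_m [0.8 6.2 1. ] grip 25 open 29.4 q [-0.03  0.49 -0.53  0.55  0.    1.76]
```

```bash
for i in 1 ; do :; done; python3 -m crank '[[0,0,-1.5,0,30],[0,0,0,0,30]]' ; python3 -c "
from h import *
st()";  python3 -m crank '[[0,0,-1.5,0,30],[0,0,0,0,30]]' ; python3 -c "
from h import *
st()";  python3 -m crank '[[0,0,-1.5,0,30],[0,0,0,0,30]]' ; python3 -c "
from h import *
st()"
```

```text
time: 14.35
tool_pos: [0.5122, 0.0561, 0.2061]
eef_rot: [[0.217, 0.976, 0.002], [0.976, -0.217, 0.002], [0.002, 0.001, -1.0]]
ft_force: [2.4, 5.4, 0.3]
opening: 0.0295
grip_force: 24.5
t14.3 graspM [-32.4 112.2  51.1] yaw 0.0 F_m [1.1 5.8 0.3] grip 25 open 29.5 q [-0.03  0.49 -0.53  0.55  0.    1.76]
time: 14.55
tool_pos: [0.5122, 0.056, 0.2046]
eef_rot: [[0.218, 0.976, 0.002], [0.976, -0.218, 0.002], [0.002, 0.001, -1.0]]
ft_force: [2.3, 4.7, -0.4]
opening: 0.0294
grip_force: 24.6
t14.6 graspM [-32.4 112.1  49.6] yaw 0.0 F_m [ 1.2  5.1 -0.4] grip 25 open 29.4 q [-0.03  0.49 -0.53  0.55  0.    1.76]
time: 14.75
tool_pos: [0.5122, 0.056, 0.2031]
eef_rot: [[0.218, 0.976, 0.002], [0.976, -0.218, 0.001], [0.002, 0.001, -1.0]]
ft_force: [2.5, 4.5, 1.2]
opening: 0.0294
grip_force: 24.6
t14.8 graspM [-32.4 112.   48.1] yaw 0.0 F_m [1.5 4.9 1.2] grip 25 open 29.4 q [-0.03  0.49 -0.53  0.54  0.    1.76]
```

```bash
python3 -m crank '[[-0.1,-0.3,-1.5,0,30],[0,0,0,0,30]]' ; python3 -c "
from h import *
st()";  python3 -m crank '[[-0.1,-0.3,-1.5,0,30],[0,0,0,0,30]]' ; python3 -c "
from h import *
st()";  python3 -m crank '[[0,-0.3,-1.5,0,30],[0,0,0,0,30]]' ; python3 -c "
from h import *
st()"
```

```text
time: 14.95
tool_pos: [0.5121, 0.0557, 0.2016]
eef_rot: [[0.218, 0.976, 0.002], [0.976, -0.218, 0.002], [0.002, 0.001, -1.0]]
ft_force: [1.9, 5.4, -0.5]
opening: 0.0293
grip_force: 24.6
t14.9 graspM [-32.4 111.8  46.6] yaw 0.0 F_m [ 0.7  5.7 -0.5] grip 25 open 29.3 q [-0.04  0.5  -0.53  0.54  0.    1.75]
time: 15.15
tool_pos: [0.512, 0.0555, 0.2001]
eef_rot: [[0.218, 0.976, 0.002], [0.976, -0.218, 0.002], [0.002, 0.001, -1.0]]
ft_force: [2.0, 4.9, 0.0]
opening: 0.0294
grip_force: 24.6
t15.2 graspM [-32.4 111.6  45.1] yaw 0.0 F_m [0.9 5.3 0. ] grip 25 open 29.4 q [-0.04  0.5  -0.54  0.54  0.    1.75]
time: 15.35
tool_pos: [0.512, 0.0552, 0.1986]
eef_rot: [[0.218, 0.976, 0.002], [0.976, -0.218, 0.002], [0.002, 0.001, -1.0]]
ft_force: [2.2, 5.5, 0.3]
opening: 0.0297
grip_force: 24.6
t15.3 graspM [-32.3 111.3  43.6] yaw 0.0 F_m [0.9 5.9 0.3] grip 25 open 29.7 q [-0.04  0.5  -0.54  0.53  0.    1.75]
```

```bash
python3 -m crank '[[0,-0.3,-1.2,0,30],[0,0,0,0,30]]' ; python3 -c "
from h import *
st()";  python3 -m crank '[[0,-0.3,-1.2,0,30],[0,0,0,0,30]]' ; python3 -c "
from h import *
st()";  python3 -m crank '[[0,-0.3,-1.2,0,30],[0,0,0,0,30]]' ; python3 -c "
from h import *
st()"; python3 -m crank '[[0,-0.3,-1.2,0,30],[0,0,0,0,30]]' ; python3 -c "
from h import *
st()"
```

```text
time: 15.55
tool_pos: [0.512, 0.055, 0.1973]
eef_rot: [[0.217, 0.976, 0.002], [0.976, -0.217, 0.002], [0.003, 0.001, -1.0]]
ft_force: [2.9, 5.7, 0.5]
opening: 0.0294
grip_force: 24.6
t15.6 graspM [-32.4 111.1  42.3] yaw 0.0 F_m [1.6 6.2 0.5] grip 25 open 29.4 q [-0.04  0.5  -0.54  0.53  0.    1.75]
time: 15.75
tool_pos: [0.512, 0.0547, 0.1961]
eef_rot: [[0.217, 0.976, 0.002], [0.976, -0.217, 0.002], [0.003, 0.001, -1.0]]
ft_force: [2.8, 7.4, -0.7]
opening: 0.0294
grip_force: 24.6
t15.8 graspM [-32.4 110.9  41.1] yaw 0.0 F_m [ 1.2  7.8 -0.7] grip 25 open 29.4 q [-0.04  0.5  -0.54  0.53  0.    1.75]
time: 15.95
tool_pos: [0.5119, 0.0544, 0.1949]
eef_rot: [[0.217, 0.976, 0.001], [0.976, -0.217, 0.002], [0.003, 0.001, -1.0]]
ft_force: [2.7, 6.6, 0.1]
opening: 0.0292
grip_force: 24.6
t15.9 graspM [-32.4 110.6  39.9] yaw 0.0 F_m [1.2 7.  0.1] grip 25 open 29.2 q [-0.04  0.51 -0.54  0.52  0.    1.75]
time: 16.15
tool_pos: [0.5119, 0.0542, 0.1937]
eef_rot: [[0.217, 0.976, 0.001], [0.976, -0.217, 0.002], [0.003, 0.001, -1.0]]
ft_force: [2.6, 6.0, -1.0]
opening: 0.0296
grip_force: 24.6
t16.1 graspM [-32.4 110.3  38.7] yaw 0.0 F_m [ 1.2  6.5 -1. ] grip 25 open 29.6 q [-0.04  0.51 -0.54  0.52  0.    1.75]
```

```bash
python3 -m crank '[[0,-0.2,-1,0,30],[0,0,0,0,30]]' ; python3 -c "
from h import *
st()";  python3 -m crank '[[0,-0.2,-1,0,30],[0,0,0,0,30]]' ; python3 -c "
from h import *
st()";  python3 -m crank '[[0,-0.2,-1,0,30],[0,0,0,0,30]]' ; python3 -c "
from h import *
st()"
```

```text
time: 16.35
tool_pos: [0.5118, 0.0539, 0.1926]
eef_rot: [[0.217, 0.976, 0.001], [0.976, -0.218, 0.002], [0.003, 0.001, -1.0]]
ft_force: [2.7, 6.4, -0.2]
opening: 0.0294
grip_force: 24.6
t16.4 graspM [-32.4 110.1  37.6] yaw 0.0 F_m [ 1.3  6.8 -0.2] grip 25 open 29.4 q [-0.04  0.51 -0.54  0.52  0.    1.75]
time: 16.55
tool_pos: [0.5118, 0.0537, 0.1916]
eef_rot: [[0.218, 0.976, 0.001], [0.976, -0.218, 0.002], [0.003, 0.001, -1.0]]
ft_force: [2.1, 7.0, -1.3]
opening: 0.0295
grip_force: 24.6
t16.6 graspM [-32.4 109.8  36.6] yaw 0.0 F_m [ 0.5  7.3 -1.3] grip 25 open 29.5 q [-0.04  0.51 -0.54  0.52  0.    1.75]
time: 16.75
tool_pos: [0.5117, 0.0535, 0.1906]
eef_rot: [[0.218, 0.976, 0.001], [0.976, -0.218, 0.002], [0.002, 0.0, -1.0]]
ft_force: [2.4, 6.2, -1.3]
opening: 0.029
grip_force: 24.6
t16.8 graspM [-32.4 109.6  35.6] yaw 0.0 F_m [ 1.   6.6 -1.3] grip 25 open 29.0 q [-0.04  0.51 -0.54  0.51  0.    1.75]
```

```bash
python3 -m crank '[[0,-0.3,-1,0,30],[0,0,0,0,30]]' ; python3 -c "
from h import *
st()";  python3 -m crank '[[0,-0.3,-1,0,30],[0,0,0,0,30]]' ; python3 -c "
from h import *
st()";  python3 -m crank '[[0,-0.3,-1,0,30],[0,0,0,0,30]]' ; python3 -c "
from h import *
st()"
```

```text
time: 16.95
tool_pos: [0.5118, 0.0532, 0.1896]
eef_rot: [[0.217, 0.976, 0.001], [0.976, -0.217, 0.002], [0.002, 0.001, -1.0]]
ft_force: [2.2, 5.5, -0.8]
opening: 0.0292
grip_force: 24.6
t16.9 graspM [-32.3 109.3  34.6] yaw 0.0 F_m [ 1.   5.8 -0.8] grip 25 open 29.2 q [-0.04  0.51 -0.54  0.51  0.    1.75]
time: 17.15
tool_pos: [0.5117, 0.0529, 0.1886]
eef_rot: [[0.218, 0.976, 0.001], [0.976, -0.218, 0.002], [0.002, 0.0, -1.0]]
ft_force: [2.8, 6.3, -0.8]
opening: 0.0295
grip_force: 24.8
t17.1 graspM [-32.3 109.   33.6] yaw 0.0 F_m [ 1.4  6.7 -0.8] grip 25 open 29.5 q [-0.04  0.52 -0.54  0.51  0.    1.75]
time: 17.35
tool_pos: [0.5117, 0.0527, 0.188]
eef_rot: [[0.217, 0.976, 0.001], [0.976, -0.217, 0.002], [0.003, 0.0, -1.0]]
ft_force: [0.5, 5.8, 4.5]
opening: 0.0292
grip_force: 25.0
t17.4 graspM [-32.3 108.8  33. ] yaw 0.0 F_m [-0.7  5.7  4.5] grip 25 open 29.2 q [-0.04  0.52 -0.55  0.51  0.    1.75]
```

The rubber stop is reached. I'll press on to about 9 N.

```bash
python3 -m crank '[[0,0,-0.5,0,30],[0,0,0,0,30]]' ; python3 -c "
from h import *
st()";  python3 -m crank '[[0,0,-0.4,0,30],[0,0,0,0,30]]' ; python3 -c "
from h import *
st()"
```

```text
time: 17.55
tool_pos: [0.5117, 0.0526, 0.1877]
eef_rot: [[0.217, 0.976, 0.001], [0.976, -0.217, 0.002], [0.002, 0.001, -1.0]]
ft_force: [-0.1, 6.2, 6.0]
opening: 0.0296
grip_force: 25.1
t17.6 graspM [-32.3 108.8  32.7] yaw 0.0 F_m [-1.5  6.   6. ] grip 25 open 29.6 q [-0.04  0.52 -0.55  0.51  0.    1.75]
time: 17.75
tool_pos: [0.5116, 0.0526, 0.1874]
eef_rot: [[0.217, 0.976, 0.001], [0.976, -0.217, 0.002], [0.002, 0.001, -1.0]]
ft_force: [-0.4, 5.8, 7.0]
opening: 0.0294
grip_force: 25.3
t17.8 graspM [-32.3 108.7  32.4] yaw 0.0 F_m [-1.6  5.6  7. ] grip 25 open 29.4 q [-0.04  0.52 -0.55  0.51  0.    1.75]
```

```bash
python3 -m crank '[[0,0,-0.5,0,30],[0,0,0,0,30],[0,0,0,0,30]]' ; python3 -c "
from h import *
st()"
```

```text
time: 18.05
tool_pos: [0.5116, 0.0526, 0.1871]
eef_rot: [[0.218, 0.976, 0.001], [0.976, -0.218, 0.002], [0.002, 0.001, -1.0]]
ft_force: [-2.0, 6.1, 9.7]
opening: 0.0295
grip_force: 25.4
t18.1 graspM [-32.3 108.7  32.1] yaw 0.0 F_m [-3.2  5.5  9.7] grip 25 open 29.5 q [-0.04  0.52 -0.55  0.51  0.    1.75]
```

```bash
python3 -m crank '[[0,0,0,0,42],[0,0,0,0,55],[0,0,0,0,60],[0,0,0,0,60],[0,0,10,0,60],[0,0,30,0,60],[0,0,45,0,60],[0,0,45,0,60],[-5,40,20,0,60],[-5,45,0,0,60],[-5,45,0,0,60],[0,45,0,0,60],[0,0,0,0,60]]' ; python3 - <<'E'
from h import *
from rig import cams
st()
o=[]
for n,(x0,y0,w,h,k) in dict(side=(222,190,60,60,7),top=(260,195,90,80,4)).items():
    f=cams.grab_frame(n);np.savez(f'pics/{n}6.npz',**f)
    im=cv2.resize(f['image'][y0:y0+h,x0:x0+w,::-1],None,fx=k,fy=k,interpolation=cv2.INTER_CUBIC);im=(255*(im/255.)**.6).astype(np.uint8)
    for i in range(0,w,10): cv2.putText(im,str(x0+i),(i*k,10),0,.35,(0,0,255),1)
    for i in range(0,h,10): cv2.putText(im,str(y0+i),(0,i*k+4),0,.35,(0,200,0),1)
    o.append(im)
H=max(i.shape[0] for i in o);o=[cv2.copyMakeBorder(i,0,H-i.shape[0],0,0,0) for i in o];cv2.imwrite('pics/z7.png',np.hstack(o))
E
```

```text
time: 19.35
tool_pos: [0.4957, 0.2313, 0.3374]
eef_rot: [[0.212, 0.977, 0.002], [0.977, -0.212, 0.002], [0.002, 0.001, -1.0]]
ft_force: [-0.1, -0.3, -0.7]
opening: 0.051
grip_force: 0.0
t19.4 graspM [-86.7 279.7 182.4] yaw 0.4 F_m [-0.1 -0.3 -0.7] grip 0 open 51.0 q [ 0.3   0.37 -0.3   0.89  0.    2.09]
```

View pics/z7.png

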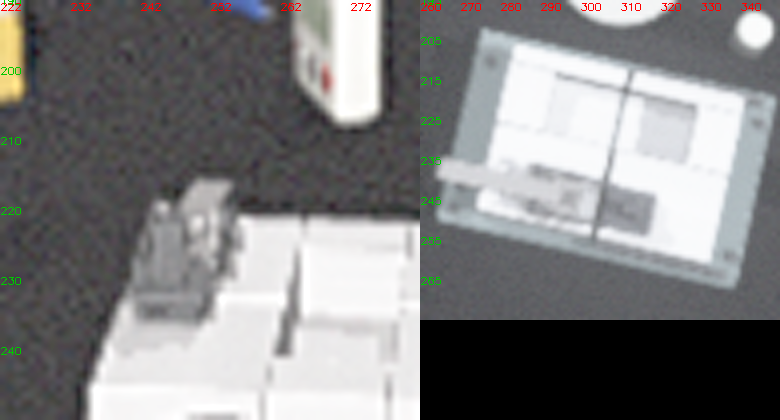

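The final picture shows the lever lying over at (260–290, 240) in the top view. The seam at (305,235) has narrowed, and the tooth is on the keeper at (246,233) in the side view. The bystanders have not moved and the robot is clear, so I'm handing in.

```bash
python3 -c "
from rig import r
print(r.finish_job())"
```

```text
the job is handed in; nothing more can be done
None
```

The mould is latched shut: the tooth bit behind the keeper lip, the lever is over centre and was pressed onto its stop with about 9.7 N, the gripper is clear, and the job was handed in with the clock at about 19.5 s.

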